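# Fish the rolling pin out through the moulder's guard

### The job

A wooden rolling pin has been left on the infeed belt of the bench dough moulder, under its fixed guard rods. Take it out through the opening in the middle of the guard (it is longer than the opening, so slant it and bring one end out first) without forcing it against the machine and without disturbing the tin, jar or bowl around it. Finish with the gripper holding the pin motionless over the machine, the whole of it several centimetres clear above the guard; do not put it down.

Things in the scene. Friction and masses are not known exactly. Their poses are not given: they have to be found in the camera images.
- machine: fixed stainless trough of a bench dough moulder, 166 wide (x) by 476 mm long (y), walls 8 mm thick, tops 88 mm above the bench; inside 150 x 460 mm. Origin on the bench under the trough's middle, z up. Its floor is a flat still white belt 20 mm above the origin. Fixed steel guard rods cover both ends of the trough. Grey drive housing 50 mm long, 92 mm high, on the +y end
- opening (a point): centre of the only opening in the guard, level with the rod tops, 68 mm above the belt; axes as the machine's. Open for x -75..75, y -100..100 mm. Beyond that, 8 mm thick rods run along x, six at each end, centred at y = 104 to 209 mm every 21 mm (and mirrored): undersides 60 mm above the belt; the pin does not fit between them
- pin: loose plain beech rolling pin, 300 mm long, about 70 to 120 g, round, its axis along local y: 24 mm diameter over the middle 160 mm, tapering to 16 mm at the ends. Origin at its centre, on the axis. It lies level on the belt, along the trough within 0.05 rad, its centre up to 50 mm lengthwise and 12 mm sideways from the middle; free to roll
- pin_center (a point): centre of the rolling pin, on its axis (12 mm above the belt while it lies there); grasp here, across the 24 mm diameter
- pin_end1 (a point): centre of the pin's end face at its local y = +150 mm
- pin_end2 (a point): centre of the pin's end face at its local y = -150 mm
- loaf_tin: bystander: loose open loaf tin, dark steel, 110 x 220 mm, 70 mm high; origin under its centre
- seed_jar: bystander: loose amber glass jar with a steel lid, 70 mm diameter, 110 mm high; origin under its centre
- bowl: bystander: loose steel bowl, 110 mm rim diameter, 50 mm high; origin under its centre

How it is judged:
By the outcome, as a careful person would: the job done as asked, in the order asked, and still so for the second after the job is handed in, while the arm keeps its last pose, push and grip.
It also fails if it takes over 45 s, if anything falls off the work surface, if the arm or the gripper's body presses on something with over 40 N, if the wrist force passes 120 N, or if a joint passes its speed limit or range.

### The arm

A 7-joint arm with a two-finger parallel gripper is mounted at the origin on the work surface. World frame = base frame: x ahead of the robot, y to its left, z up, the work surface at z = 0. Lengths are in m, angles in rad, forces in N, time in s.
With the tool pointing down it reaches from about 0.4 to 0.85 m from the base axis. Payload 10.4 kg.
Tool frame: the origin (TCP) lies at the very end of the fingers, on their centre line; the grasp point (between the pads) lies 19 mm behind it; x points along the fingers, z is the direction in which the jaws open and shut, and the axes are right-handed (so a half turn about x gives the same grasp; the last joint's range is limited). The gripper opens to 85 mm and grips with 20 to 120 N. Pads are 22 mm wide; open, the fingers measure 114 mm over their backs; the gripper's body (76 mm by 85 mm) begins 54 mm behind the grasp point. The pads swing forward as they close: fully open they stand 13 mm farther back than shut.
Start: joints at [-1.304, 0.332, -0.065, 1.46, 0.022, 1.35, -0.088], TCP at [0.179, 0.599, 0.231] pointing down, gripper open.
Joint ranges: [-2.6, 2.6], [-0.5, 2.12], [-1.47, 1.34], [0.16, 2.42], [-1.27, 4.41], [0.06, 2.06], [-2.6, 2.6]. Speed limits (rad/s): [2.22, 2.22, 2.79, 2.79, 3.14, 3.14, 3.14].

### API

Orientations are given as a unit quaternion [x, y, z, w].
In Python, from workcell import telemetry, viewer, manip, spot_in, mark_of gives the robot as it stands. The module is installed in compiled form; this text tells all that it offers.
- The arm moves only by the shell command python3 -m crank 'ROWS' [FORCE]. ROWS is JSON, a list of rows, each a list of 3 entries, a list of its own where there are three numbers: the closure, from 0 (fully open) to 1 (shut), then the shift along the world's x, y, z in cm, then the turn, a rotation vector about the world's x, y, z in rad. A call has 1 to 12 rows; each row shifts and turns the commanded pose from where the row before left it; what a row does not reach is not made up. A row lasts 1/12 s, in which the tool goes at most 41.7 mm and 7.16 degrees, less where a joint would pass 70% of its speed; a pose out of reach is approached as far as the arm can. A call with a gripper value outside its range is refused whole. The fingers move at their own pace and stop on an object; FORCE is the grip in N (left out, the last holds). Time passes only in rows, so rows that do not move let the fingers close. It gives the time, the measured TCP pose, the force and the opening at its end, in the units of the state.
- telemetry.get_obs(): the state, without advancing time (a new reading comes with each control period).
- viewer.camera(name): name is "scene" or "top"; returns a dict with "frame" (420x560x3 uint8, red, green, blue), "intrinsics" (3x3 intrinsics, pixels), "cam_to_world" (4x4, takes a point from camera to world coordinates). Camera axes: x right, y up, looking along -z (the intrinsics and any distortion apply to the point x, -y, -z); pixel columns grow to the right and rows downward; lengths in m; the calibration is good to about 2 mm. A picture is of the moment at which its call begins. There is no depth.
- manip.hand_in(): hands the job in, once; it reports no verdict.
Trained networks look in a picture, given as the dict that the camera call returned (one of the last four; its "shot" number tells which), for a name from the list of things; names that differ only in an ending like _2 or _b are one class to them, and where a whole thing is asked for, a point or a joint stands for the part that bears it (a point fixed in the world has none). Each returns a list of dicts, best first, with "conf" (0 to 1); they miss things now and then, are a little off and sometimes report something else, mostly with a low value. They report only what shows in the picture. A call takes as long as a camera call.
- spot_in(thing, picture): "location" ([x, y, z] in m, in the coordinates of the camera as it stood for that picture, good to about 4 mm: the middle of the surface that is visible of it).
- mark_of(thing, picture): "location" ([x, y, z] in m, in the coordinates of the camera as it stood for that picture, good to about 4 mm: a listed point, or the origin of a listed thing).
The state is a dict: "clock": time; "joint_pos": joint angles; "joint_velocities": joint speeds; "tau": joint torques, N m; "position": TCP position; "ee_rot": TCP orientation; "ft_force": force on the tool from outside, world axes, zero at the start; "torque": the same for the moment, N m; "grip_width": opening from 0.0 (shut) to 1.0 (fully open).
Only numpy, scipy, OpenCV 4.12 (cv2) and the standard library are available. Lean on these libraries where they do the work, as an engineer would, in place of code of your own. Each camera call takes 0.05 s, during which the arm holds its last target. There are 200 camera calls.

## Working session

There is one attempt and no reset: what is moved stays moved. The work goes in short steps, Python scripts to look and compute and a shell command to move; the robot and the scene stay as the last step left them, time stands still between calls to the robot, and variables do not carry over. Pictures are saved under pics/ and viewed, about 8 in all and at most 12, crops included, and the job is handed in when it is done.

```bash
mkdir -p pics
cat > h.py <<'E'
import numpy as np,cv2
from workcell import telemetry, viewer, manip, spot_in, mark_of
def w(p,l): 
    T=np.array(p["cam_to_world"]); return (T@np.append(l,1))[:3]
def look(things,cams=("scene","top"),save=None):
    for c in cams:
        p=viewer.camera(c)
        if save: cv2.imwrite(f"pics/{save}_{c}.png",p["frame"][:,:,::-1])
        for t in things:
            for r in mark_of(t,p)[:2]: print(c,t,round(r["conf"],2),np.round(w(p,r["location"])*1000,0))
def proj(p,X):
    T=np.linalg.inv(np.array(p["cam_to_world"])); c=(T@np.append(X,1))[:3]; q=np.array(p["intrinsics"])@[c[0],-c[1],-c[2]]; return q[:2]/q[2]
E
python3 - <<'E'
from h import *
look("machine opening pin_center pin_end1 pin_end2 loaf_tin seed_jar bowl".split(),save="a")
o=telemetry.get_obs();print({k:np.round(v,3) for k,v in o.items()})
E
```

```text
scene machine 0.67 [558. -51.  -5.]
scene opening 0.84 [567. -53.  91.]
scene opening 0.25 [560. -78.  32.]
scene pin_center 0.65 [559. -81.  31.]
scene pin_end1 0.64 [610.  65.  28.]
scene pin_end1 0.63 [ 513. -220.   29.]
scene pin_end2 0.64 [610.  65.  28.]
scene pin_end2 0.63 [ 513. -220.   29.]
scene loaf_tin 0.84 [ 580. -509.   -3.]
scene loaf_tin 0.46 [562. -80.  32.]
scene seed_jar 0.78 [556. 526.  -0.]
scene bowl 0.77 [772.  11.  -1.]
top machine 0.75 [563. -53.  -4.]
top opening 0.64 [562. -50.   1.]
top opening 0.63 [564. -52.  91.]
top pin_center 0.92 [555. -79.  26.]
top pin_end1 0.87 [609.  63.  30.]
top pin_end1 0.66 [ 514. -224.   32.]
top pin_end2 0.87 [609.  63.  30.]
top pin_end2 0.66 [ 514. -224.   32.]
top loaf_tin 0.75 [ 582. -517.   -2.]
top seed_jar 0.62 [556. 519.  -2.]
top bowl 0.89 [772.   7.  -7.]
top bowl 0.63 [ 511. -222.   28.]
{'clock': np.float64(0.9), 'joint_pos': array([-1.304,  0.332, -0.065,  1.46 ,  0.022,  1.35 , -0.088]), 'joint_velocities': array([-0.002,  0.   , -0.001,  0.   ,  0.001,  0.002, -0.   ]), 'tau': array([ 1.0000e-03, -6.2522e+01,  5.0000e-02, -3.9182e+01,  1.7000e-02,
        2.0000e-03,  0.0000e+00]), 'position': array([0.179, 0.599, 0.231]), 'ee_rot': array([-0.423,  0.567,  0.423,  0.567]), 'ft_force': array([-0.046,  0.967,  0.694]), 'torque': array([-0.014,  0.01 ,  0.023]), 'grip_width': np.float64(0.998)}
```

View pics/a_top.png

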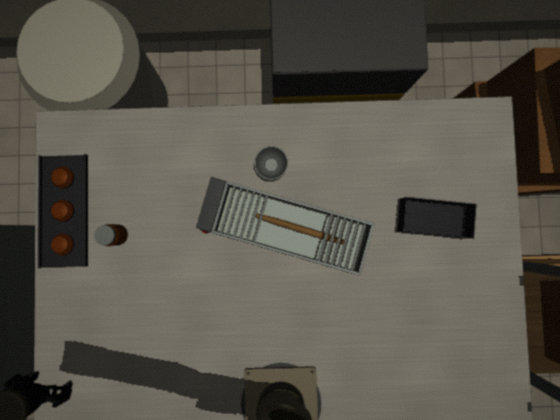

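View pics/a_scene.png

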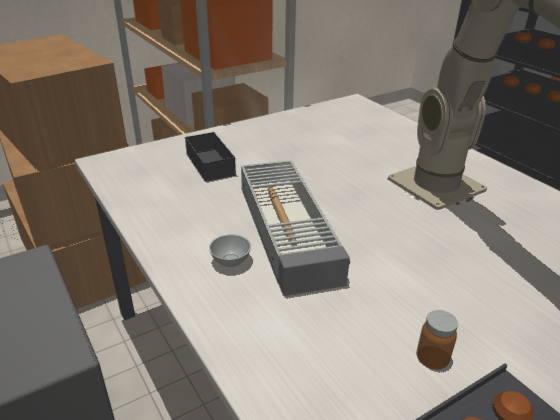

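The top view shows the pin at (256,216)–(343,240), the housing at the left (+y) end at (212,205), and the bowl, tin and jar well clear. I'll rectify the image at rod-top height for the yaw.

Run:
```python
from h import *
p=viewer.camera("top")
# 1 px = 1 mm; u = (0.26 - y) , v=(0.72 - x); plane z=.088
def rect(z):
    S=[(0,0),(560,0),(560,360),(0,360)]
    D=np.float32([proj(p,[.74-v/1000,.26-u/1000,z]) for u,v in S])
    return cv2.warpPerspective(p["frame"],cv2.getPerspectiveTransform(D,np.float32(S)),(560,360))
im=rect(.088)
cv2.imwrite("pics/b.png",im[:,:,::-1])
g=cv2.cvtColor(im,cv2.COLOR_RGB2GRAY); g=cv2.GaussianBlur(g,(0,0),1.5)
ls=cv2.HoughLinesP(cv2.Canny(g,20,50),1,np.pi/720,60,minLineLength=150,maxLineGap=25)
for l in ls[:12,0]: print(l,round(np.arctan2(l[3]-l[1],l[2]-l[0]),3))
o=telemetry.get_obs()
from scipy.spatial.transform import Rotation as R
print(np.round(R.from_quat(o["ee_rot"]).as_matrix(),3))
```

```text
[109  35 546 173] 0.306
[191 219 489 313] 0.306
[ 65 173 511 314] 0.306
[107  42 552 182] 0.305
[235 158 528 259] 0.332
[213 127 452 206] 0.319
[ 62 183 111  29] -1.263
[115  45 490 164] 0.307
[133 210 182  57] -1.261
[114 205 163  51] -1.263
[201 223 372 277] 0.306
[134 209 183  57] -1.259
[[ 0.    -0.958  0.286]
 [ 0.     0.286  0.958]
 [-1.    -0.     0.   ]]
```

View pics/b.png

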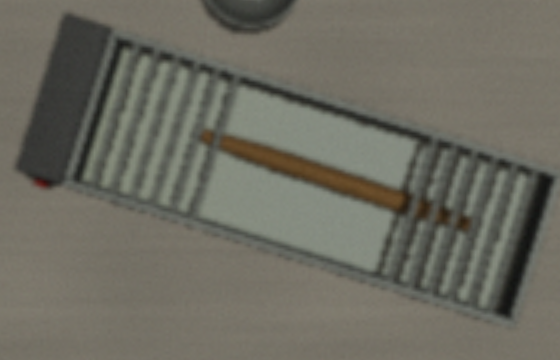

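The machine yaw is about -0.307 and the pin yaw about -0.325, with the pin centre near (0.560, -0.079). The tin, jar and bowl are out of the way. Moving over the pin now.

```bash
python3 -m crank '[[0.35,[1.9,-3.4,0],[0,0,-0.08]],[0.35,[1.9,-3.4,0],[0,0,-0.08]],[0.35,[1.9,-3.4,0],[0,0,-0.08]],[0.35,[1.9,-3.4,0],[0,0,-0.08]],[0.35,[1.9,-3.4,0],[0,0,-0.08]],[0.35,[1.9,-3.4,0],[0,0,-0.08]],[0.35,[1.9,-3.4,0],[0,0,-0.08]],[0.35,[1.9,-3.4,0],[0,0,-0.08]],[0.35,[1.9,-3.4,0],[0,0,-0.08]],[0.35,[1.9,-3.4,0],[0,0,-0.08]]]' 40; python3 -m crank '[[0.35,[1.9,-3.4,0],[0,0,-0.08]],[0.35,[1.9,-3.4,0],[0,0,-0.08]],[0.35,[1.9,-3.4,0],[0,0,-0.08]],[0.35,[1.9,-3.4,0],[0,0,-0.08]],[0.35,[1.9,-3.4,0],[0,0,-0.08]],[0.35,[1.9,-3.4,0],[0,0,-0.08]],[0.35,[1.9,-3.4,0],[0,0,-0.08]],[0.35,[1.9,-3.4,0],[0,0,-0.08]],[0.35,[1.9,-3.4,0],[0,0,-0.08]],[0.35,[1.9,-3.2,0],[0,0,-0.08]],[0.35,[0,0,0],[0,0,0]]]'
cat >> h.py <<'E'
from scipy.spatial.transform import Rotation as R
def state():
    o=telemetry.get_obs(); M=R.from_quat(o["ee_rot"]).as_matrix()
    print("t",round(float(o["clock"]),2),"pos",np.round(o["position"]*1000,1),"jawaz",round(np.arctan2(M[1,2],M[0,2]),3),"x",np.round(M[:,0],3),"F",np.round(o["ft_force"],1),"T",np.round(o["torque"],2),"w",round(float(o["grip_width"]),3),"q",np.round(o["joint_pos"],2))
    a=-.307; d=np.array(o["position"])-[.563,-.052,.020]; print("mach frame mm",np.round(1000*np.array([d[0]*np.cos(a)+d[1]*np.sin(a),-d[0]*np.sin(a)+d[1]*np.cos(a),d[2]]),1))
E
python3 -c "
from h import *
state()"
```

```text
clock: 1.78
position: [0.3692, 0.2572, 0.2316]
ee_rot: [-0.167, 0.687, 0.167, 0.687]
ft_force: [0.8, 0.4, -0.9]
grip_width: 0.651
clock: 2.7
position: [0.56, -0.0863, 0.2313]
ee_rot: [0.115, 0.697, -0.118, 0.698]
ft_force: [-0.2, -0.6, 0.3]
grip_width: 0.651
t 2.7 pos [560.  -86.3 231.3] jawaz -0.331 x [ 0.001 -0.004 -1.   ] F [-0.2 -0.6  0.3] T [-0.03  0.09 -0.08] w 0.651 q [-0.51  0.23  0.68  1.65 -0.14  1.31 -0.14]
mach frame mm [  7.5 -33.6 211.3]
```

```bash
python3 -m crank '[[0.35,[0,0.7,-3],[0,0,0]],[0.35,[0,0,-3.5],[0,0,0]],[0.35,[0,0,-3.5],[0,0,0]],[0.35,[0,0,-3.5],[0,0,0]],[0.35,[0,0,-3],[0,0,0]],[0.35,[0,0,-1],[0,0,0]],[0.35,[0,0,0],[0,0,0]]]'
python3 -c "
from h import *
state(); look(['pin_center','pin_end1'],save='c'); "
```

```text
clock: 3.28
position: [0.557, -0.0718, 0.0543]
ee_rot: [0.112, 0.7, -0.113, 0.697]
ft_force: [-0.5, -0.1, 0.1]
grip_width: 0.645
t 3.28 pos [557.  -71.8  54.3] jawaz -0.319 x [-0.004 -0.    -1.   ] F [-0.5 -0.1  0.1] T [ 0.05  0.04 -0.  ] w 0.645 q [-0.46  0.41  0.61  1.84 -0.28  0.97 -0.05]
mach frame mm [  0.3 -20.7  34.3]
scene pin_center 0.65 [557. -80.  36.]
scene pin_center 0.43 [557. -77.  35.]
scene pin_end1 0.78 [605.  62.  31.]
scene pin_end1 0.73 [ 512. -218.   31.]
top pin_end1 0.68 [608.  65.  30.]
top pin_end1 0.55 [ 511. -221.   28.]
```

View pics/c_scene.png

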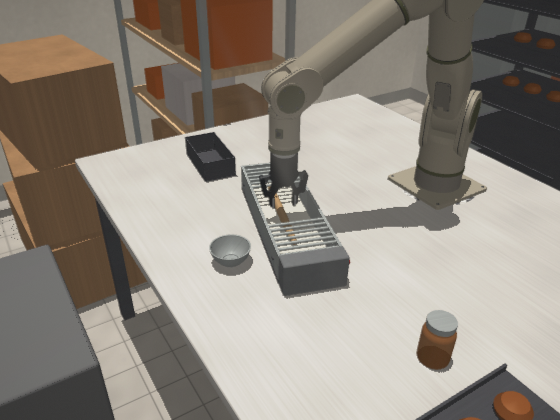

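The scene view shows the fingers straddling the pin near (285,190), clear of the rods. Fine shift, descend, then close.

```bash
python3 -m crank '[[0.35,[0.2,-0.6,-1],[0,0,0]],[0.35,[0,0,-1.2],[0,0,0]],[0.35,[0,0,-0.8],[0,0,0]],[0.35,[0,0,0],[0,0,0]]]'
python3 -c "
from h import *
state()"
```

```text
clock: 3.92
position: [0.559, -0.078, 0.0239]
ee_rot: [0.112, 0.699, -0.113, 0.697]
ft_force: [-0.4, 0.4, 0.1]
grip_width: 0.656
t 3.92 pos [559.  -78.   23.9] jawaz -0.319 x [-0.004 -0.    -1.   ] F [-0.4  0.4  0.1] T [ 0.03  0.06 -0.03] w 0.656 q [-0.43  0.47  0.59  1.85 -0.32  0.92 -0.01]
mach frame mm [  4.  -26.    3.9]
```

```bash
python3 -m crank '[[0.5,[0,0,0],[0,0,0]],[0.6,[0,0,0],[0,0,0]],[0.7,[0,0,0],[0,0,0]],[0.85,[0,0,0],[0,0,0]],[0.85,[0,0,0],[0,0,0]],[0.85,[0,0,0],[0,0,0]],[0.85,[0,0,0],[0,0,0]]]' 50
python3 -c "
from h import *
state()"
```

```text
clock: 4.5
position: [0.561, -0.0781, 0.0269]
ee_rot: [0.112, 0.698, -0.112, 0.698]
ft_force: [-0.9, 0.1, 5.6]
grip_width: 0.255
t 4.5 pos [561.  -78.1  26.9] jawaz -0.319 x [ 0.001  0.    -1.   ] F [-0.9  0.1  5.6] T [ 0.04  0.26 -0.04] w 0.255 q [-0.43  0.46  0.59  1.85 -0.32  0.92 -0.01]
mach frame mm [  6.  -25.4   6.9]
```

```bash
python3 -m crank '[[0.85,[0,0,0.4],[0,0,0]],[0.85,[0,0,0.6],[0,0,0]],[0.85,[-0.15,-0.45,0],[0,0,0]],[0.85,[-0.3,-0.9,0],[0,0,0]],[0.85,[-0.3,-0.9,0],[0,0,0]],[0.85,[-0.3,-0.9,0],[0,0,0]],[0.85,[0,0,0],[0,0,0]],[0.85,[0,0,0],[0,0,0]]]' 70
python3 -c "
from h import *
state(); look(['pin_end1','pin_end2','pin_center'],save='d')"
```

```text
clock: 5.17
position: [0.5496, -0.1107, 0.0362]
ee_rot: [0.113, 0.698, -0.113, 0.698]
ft_force: [0.5, 0.6, -0.7]
grip_width: 0.252
t 5.17 pos [ 549.6 -110.7   36.2] jawaz -0.321 x [-0. -0. -1.] F [ 0.5  0.6 -0.7] T [-0.01 -0.04 -0.08] w 0.252 q [-0.39  0.44  0.61  1.86 -0.31  0.94  0.04]
mach frame mm [  5.  -60.   16.2]
scene pin_end1 0.83 [597.  27.  38.]
scene pin_end2 0.83 [597.  27.  38.]
scene pin_center 0.79 [ 550. -112.   40.]
top pin_end1 0.83 [602.  33.  39.]
top pin_end1 0.65 [ 503. -253.   38.]
top pin_end2 0.83 [602.  33.  39.]
top pin_end2 0.65 [ 503. -253.   38.]
```

View pics/d_scene.png

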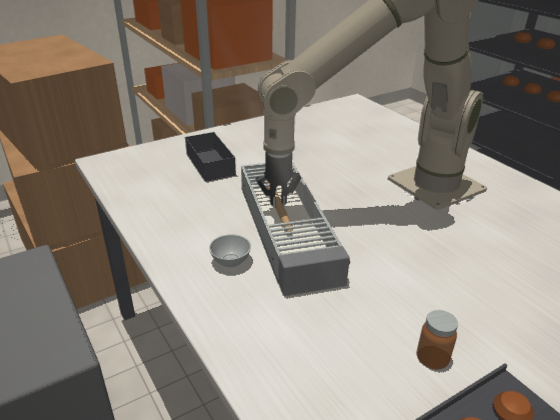

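The pin is held with its ends at machine y ≈ +90 and -210, so end1 is clear of the +y rods. Next, slant it with the +y end up.

```bash
python3 -m crank '[[0.85,[-0.05,-0.15,0.5],[0.0475,-0.0158,0]],[0.85,[-0.05,-0.1,0.6],[0.0475,-0.0158,0]],[0.85,[0,0,0.6],[0.0475,-0.0158,0]],[0.85,[0,0,0.6],[0.0475,-0.0158,0]],[0.85,[0,0,0.65],[0.0475,-0.0158,0]],[0.85,[0,0,0],[0,0,0]],[0.85,[0,0,0],[0,0,0]]]'
python3 -c "
from h import *
state(); look(['pin_end1','pin_end2','pin_center'],save='e')"
```

```text
clock: 6.15
position: [0.549, -0.1129, 0.0658]
ee_rot: [0.199, 0.678, -0.025, 0.707]
ft_force: [-0.5, 0.7, -1.1]
grip_width: 0.247
t 6.15 pos [ 549.  -112.9   65.8] jawaz -0.321 x [ 0.078  0.234 -0.969] F [-0.5  0.7 -1.1] T [-0.31  0.07  0.03] w 0.247 q [-0.18  0.39  0.54  1.86 -0.53  1.02  0.3 ]
mach frame mm [  5.  -62.3  45.8]
scene pin_end1 0.74 [ 550. -117.   71.]
scene pin_end1 0.53 [595.  23. 102.]
scene pin_end2 0.74 [ 550. -117.   71.]
scene pin_end2 0.53 [595.  23. 102.]
scene pin_center 0.59 [ 549. -114.   73.]
top pin_end1 0.8 [596.  23. 105.]
top pin_end2 0.8 [596.  23. 105.]
top pin_center 0.72 [ 546. -116.   66.]
```

View pics/e_scene.png

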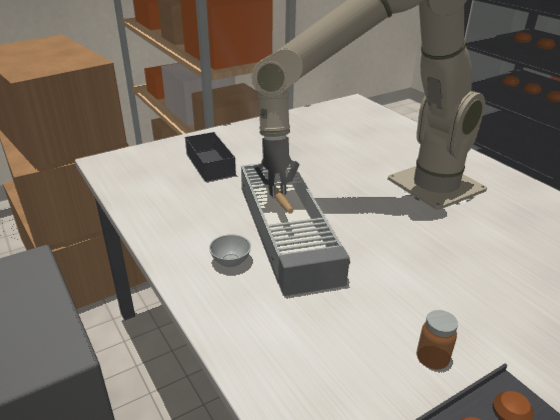

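```bash
python3 -m crank '[[0.85,[0.3,0.95,0.25],[0,0,0]],[0.85,[0.3,0.95,0.25],[0,0,0]],[0.85,[0,0,0],[0,0,0]]]'
python3 -c "
from h import *
state(); look(['pin_end1','pin_end2'])"
```

```text
clock: 6.8
position: [0.5562, -0.0898, 0.0715]
ee_rot: [0.198, 0.678, -0.023, 0.707]
ft_force: [0.3, 0.5, -0.6]
grip_width: 0.248
t 6.8 pos [556.2 -89.8  71.5] jawaz -0.316 x [ 0.078  0.237 -0.968] F [ 0.3  0.5 -0.6] T [-0.26  0.06  0.02] w 0.248 q [-0.22  0.38  0.53  1.85 -0.52  1.02  0.26]
mach frame mm [  5.  -38.1  51.5]
scene pin_end1 0.74 [601.  43. 112.]
scene pin_end2 0.74 [601.  43. 112.]
top pin_end1 0.7 [604.  44. 111.]
top pin_end1 0.53 [552. -99.  76.]
top pin_end2 0.7 [604.  44. 111.]
top pin_end2 0.53 [552. -99.  76.]
```

Forces stay under 1 N and the +y end is about 15 mm above the rod tops. Drawing it on along its axis.

```bash
python3 -m crank '[[0.85,[0.31,0.95,0.25],[0,0,0]],[0.85,[0.31,0.95,0.25],[0,0,0]],[0.85,[0.31,0.95,0.25],[0,0,0]],[0.85,[0.31,0.95,0.25],[0,0,0]],[0.85,[0.31,0.95,0.25],[0,0,0]],[0.85,[0.31,0.95,0.25],[0,0,0]],[0.85,[0,0,0],[0,0,0]]]'
python3 -c "
from h import *
state()"
```

```text
clock: 7.68
position: [0.5746, -0.0329, 0.0865]
ee_rot: [0.198, 0.678, -0.023, 0.707]
ft_force: [0.4, 0.7, -0.7]
grip_width: 0.249
t 7.68 pos [574.6 -32.9  86.5] jawaz -0.316 x [ 0.078  0.236 -0.969] F [ 0.4  0.7 -0.7] T [-0.27  0.12 -0.01] w 0.249 q [-0.31  0.36  0.51  1.83 -0.5   1.02  0.13]
mach frame mm [ 5.3 21.7 66.5]
```

```bash
python3 -m crank '[[0.85,[0.31,0.95,0.25],[0,0,0]],[0.85,[0.31,0.95,0.25],[0,0,0]],[0.85,[0.31,0.95,0.25],[0,0,0]],[0.85,[0.31,0.95,0.25],[0,0,0]],[0.85,[0.15,0.5,0.25],[0,0,0]],[0.85,[0,0,0],[0,0,0]]]'
python3 -c "
from h import *
state(); look(['pin_end1','pin_end2','pin_center'],save='f')"
```

```text
clock: 8.18
position: [0.5882, 0.0089, 0.0989]
ee_rot: [0.198, 0.678, -0.023, 0.707]
ft_force: [0.3, -0.1, -1.0]
grip_width: 0.249
t 8.18 pos [588.2   8.9  98.9] jawaz -0.317 x [ 0.078  0.236 -0.969] F [ 0.3 -0.1 -1. ] T [-0.28  0.1  -0.01] w 0.249 q [-0.37  0.35  0.5   1.81 -0.49  1.02  0.04]
mach frame mm [ 5.6 65.7 78.9]
scene pin_end1 0.64 [ 542. -130.   69.]
scene pin_end1 0.62 [633. 145. 138.]
scene pin_end2 0.64 [ 542. -130.   69.]
scene pin_end2 0.62 [633. 145. 138.]
scene pin_center 0.68 [590.   6. 102.]
scene pin_center 0.19 [634. 143. 137.]
top pin_end1 0.82 [634. 140. 133.]
top pin_end2 0.82 [634. 140. 133.]
top pin_center 0.61 [584.   1.  99.]
```

View pics/f_scene.png

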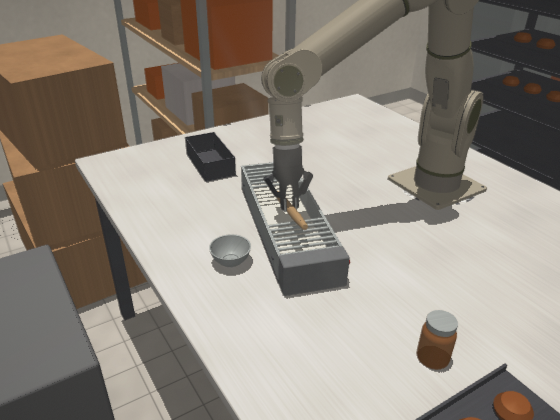

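View pics/f_top.png

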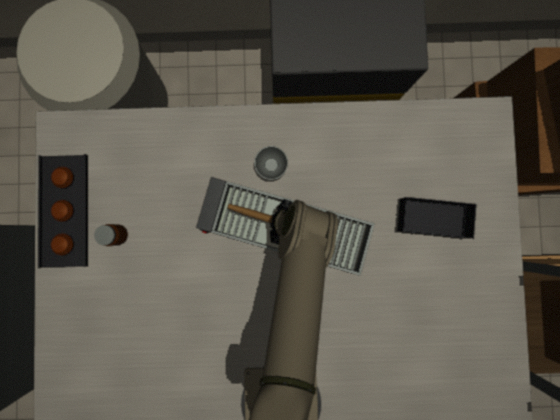

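The low end is at machine y ≈ -82, z ≈ 0.069 m, so it is past the -y rods at -100. I'll lift straight up, then level and centre it.

```bash
python3 -m crank '[[0.85,[0,0,0.7],[0,0,0]],[0.85,[0,0,1.5],[0,0,0]],[0.85,[0,0,2],[0,0,0]],[0.85,[0,0,2],[0,0,0]],[0.85,[0,0,2],[0,0,0]],[0.85,[0,0,2],[0,0,0]],[0.85,[0,0,2],[0,0,0]],[0.85,[0,0,1.5],[0,0,0]],[0.85,[0,0,1],[0,0,0]],[0.85,[0,0,0],[0,0,0]]]'
python3 -c "
from h import *
state()"
python3 -m crank '[[0.85,[-0.2,-0.6,0],[-0.0475,0.0158,0]],[0.85,[-0.4,-1.2,0],[-0.0475,0.0158,0]],[0.85,[-0.4,-1.3,0],[-0.0475,0.0158,0]],[0.85,[-0.4,-1.3,0],[-0.0475,0.0158,0]],[0.85,[-0.4,-1.2,0],[-0.0475,0.0158,0]],[0.85,[-0.2,-0.6,0],[0,0,0]],[0.85,[0,0,0],[0,0,0]],[0.85,[0,0,0],[0,0,0]],[0.85,[0,0,0],[0,0,0]],[0.85,[0,0,0],[0,0,0]]]'
python3 -c "
from h import *
state(); look(['pin_end1','pin_end2','pin_center','loaf_tin','seed_jar','bowl'],save='g'); state()"
```

```text
clock: 9.42
position: [0.5885, 0.0067, 0.2479]
ee_rot: [0.199, 0.677, -0.024, 0.708]
ft_force: [0.5, 0.4, -1.0]
grip_width: 0.244
t 9.42 pos [588.5   6.7 247.9] jawaz -0.319 x [ 0.082  0.235 -0.968] F [ 0.5  0.4 -1. ] T [-0.3   0.09 -0.04] w 0.244 q [-0.42  0.21  0.54  1.64 -0.37  1.28 -0.11]
mach frame mm [  6.6  63.6 227.9]
clock: 10.25
position: [0.5676, -0.0549, 0.2452]
ee_rot: [0.113, 0.698, -0.112, 0.698]
ft_force: [1.0, -0.4, -1.4]
grip_width: 0.253
t 10.25 pos [567.6 -54.9 245.2] jawaz -0.319 x [ 0.     0.001 -1.   ] F [ 1.  -0.4 -1.4] T [-0.01  0.01  0.03] w 0.253 q [-0.47  0.22  0.57  1.62 -0.12  1.34 -0.2 ]
mach frame mm [  5.2  -1.3 225.2]
scene pin_end1 0.78 [616.  85. 246.]
scene pin_end1 0.61 [ 520. -197.  249.]
scene pin_end2 0.78 [616.  85. 246.]
scene pin_end2 0.61 [ 520. -197.  249.]
scene pin_center 0.6 [571. -57. 252.]
scene loaf_tin 0.85 [ 579. -511.   -2.]
scene seed_jar 0.64 [554. 526.   2.]
scene bowl 0.66 [772.  13.   1.]
scene bowl 0.45 [ 519. -199.  250.]
top pin_end1 0.84 [ 518. -200.  249.]
top pin_end1 0.62 [615.  87. 249.]
top pin_end2 0.84 [ 518. -200.  249.]
top pin_end2 0.62 [615.  87. 249.]
top loaf_tin 0.81 [ 580. -517.   -0.]
top seed_jar 0.79 [555. 520.  -3.]
top bowl 0.86 [772.   8.  -3.]
t 10.95 pos [567.6 -55.  245.3] jawaz -0.319 x [ 0.  0. -1.] F [-0.6  0.  -1.6] T [ 0.03 -0.02 -0.01] w 0.251 q [-0.47  0.22  0.57  1.62 -0.12  1.34 -0.2 ]
mach frame mm [  5.3  -1.5 225.3]
```

View pics/g_scene.png

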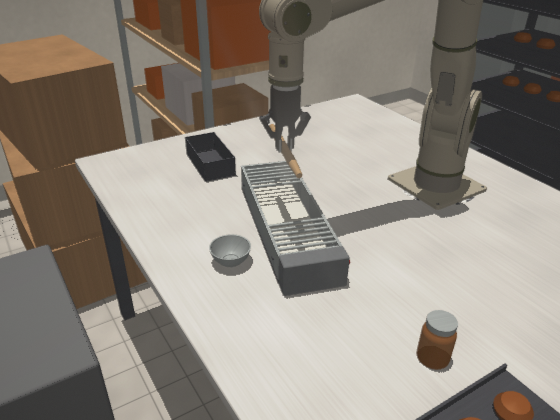

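The scene view shows the pin level in the gripper from about (272,128) to (298,174), well above the guard. The bystanders haven't moved.

```bash
python3 -c "
from h import *
state(); print(manip.hand_in())"
```

```text
t 10.95 pos [567.6 -55.  245.3] jawaz -0.319 x [ 0.  0. -1.] F [-0.6  0.  -1.6] T [ 0.03 -0.02 -0.01] w 0.251 q [-0.47  0.22  0.57  1.62 -0.12  1.34 -0.2 ]
mach frame mm [  5.3  -1.5 225.3]
the job is handed in; nothing more can be done
None
```

The pin is out of the moulder, and the gripper is holding it still and level over the middle of the machine. I handed the job in at about 11 s on the robot's clock.

- **How it came out:** I gripped the pin at its centre, slid it about 35 mm towards the -y end, then slanted it about 0.24 rad with the +y end up. I drew it out along its axis through the opening, lifted it, levelled it and centred it.
- **Clearance:** in the last check both pin ends measured at z ≈ 0.25 m, about 15 cm above the guard. The position readings showed no drift.
- **Bystanders:** the tin, jar and bowl measured within about 4 mm of where they started, which is the measurement error.
- **Forces:** closing the gripper pressed the fingertips lightly on the belt, about 5.6 N. Readings after moves, while the pin was coming out, stayed within about 2 N on each axis. I did not read forces during the moves.
- **Unexplained reading:** the wrist showed a steady moment of about 0.3 N m the whole time the pin was slanted. It stayed the same in free air, so I took it to be an effect of the tilt, not contact.

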